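Reseat a printed strip in a ratchet clamp

ROBOT

A 6-joint arm with a two-finger parallel gripper is mounted at the origin on a cart in front of the work surface, level with it; the furniture and walls round the work are solid. World frame = base frame: x ahead of the robot, y to its left, z up, the work surface at z = 0. Lengths are in m, angles in degrees, forces in N, time in s.
With the tool pointing down it reaches from about 0.25 to 0.725 m from the base axis. Payload 9.7 kg.
Tool frame: the origin (TCP) lies on the centre line of the jaws, within the pads' length; the fingertips stand 14 mm ahead of it and the grasp point (between the pads) lies 5 mm behind it; z points along the fingers, y is the line along which they close (so a half turn about z gives the same grasp; the last joint's range is limited). The gripper opens to 85 mm and grips with 20 to 120 N. Pads are 22 mm wide; open, the fingers measure 114 mm over their backs; the gripper's body (76 mm by 85 mm) begins 54 mm behind the grasp point. The pads swing forward as they close: fully open they stand 13 mm farther back than shut.
Start: joints at [68.067, 4.979, 10.078, 95.1, 0, 90], TCP at [0.205, 0.51, 0.245] pointing down, gripper open.
Joint ranges: [-179.16, 179.16], [-48.56, 103.87], [-65.8, 70.77], [-126.05, 130.52], [-82.76, 87.17], [-180, 180]. Speed limits (degrees/s): [127.2, 127.2, 147.25, 180, 180, 180].

INTERFACE

Orientations are given as [roll, pitch, yaw] about the fixed x, y, z axes, in that order (R = Rz(yaw) Ry(pitch) Rx(roll)).
In Python, from workcell import bot, camera, get_calibration, ticket gives the robot as it stands. The module is installed in compiled form; this text tells all that it offers.
- The arm moves only by the tool send_rows, never from a script. Its arguments are lists of equal length, an entry for each row: "linear": the shift along the tool's x, y, z in m, a list of three; "twist": the turn, a rotation vector about the tool's x, y, z in units of 10 degrees (1.0 is 10 degrees), a list of three; "gripper": the opening in per cent of the stroke, from 0 (shut) to 100 (fully open). In form: {"linear": [[x, y, z], ...], "twist": [[wx, wy, wz], ...], "gripper": [gripper, ...]}. A call has 1 to 8 rows; each row shifts and turns the commanded pose from where the row before left it, along the tool's axes as they then stand; what a row does not reach is not made up. A row lasts 1/8 s, in which the tool goes at most 62.5 mm and 10.7 degrees, less where a joint would pass 70% of its speed; a pose out of reach is approached as far as the arm can. A call with a gripper value outside its range is refused whole. The fingers move at their own pace and stop on an object; "grip_force" is the grip in N (left out, the last holds). Time passes only in rows, so rows that do not move let the fingers close. It gives the time, the measured TCP pose, the force, the opening and the grip force at its end, in the units of the state.
- bot.get_obs(): the state, without advancing time (a new reading comes with each control period).
- camera(name): name is "scene" or "side" or "wrist"; returns the picture (420x560x3 uint8, red, green, blue); there is no depth.
- get_calibration(name): a dict with "fx", "fy", "cx", "cy" (pixels), "origin" and "orientation" of the camera in the world; the wrist camera has in their place "hand_eye" (4x4, takes a point from camera to tool coordinates, whose origin is the TCP and whose axes are the flange's). Camera axes: x right, y down, z forward; pixel columns grow to the right and rows downward; lengths in m; the calibration is good to about 2 mm. A picture is of the moment at which its call begins: read the wrist's pose just before it. get_calibration takes no time and is no camera call.
- ticket.job_done(): hands the job in; it is judged then, once.
The state is a dict: "time": time; "q": joint angles; "qd": joint speeds; "joint_efforts": joint torques, N m; "ee_pos": TCP position; "tcp_rot": TCP orientation; "wrist_force": force on the tool from outside, world axes, zero at the start; "torque": the same for the moment, N m; "opening": finger opening in m; "grasp_force": force on a finger pad.
Only numpy, scipy, OpenCV 4.12 (cv2) and the standard library are available. Lean on these libraries where they do the work, as an engineer would, in place of code of your own. Each camera call takes 0.05 s, during which the arm holds its last target. There are 200 camera calls.

TASK

The dark grey printed strip in the locking forceps on the grey stand is caught off its brass end stop and only on the first ratchet tooth. Press the moving handle down by its red post, no further than the ratchet needs, and let the jaws swing fully open; then slide the strip along its ledge until it is fully home and hold it there a moment with a light push of about 5 N, never ramming the stop. Last, swing the handle closed until the second tooth catches (not the third), let go, and leave the other things on the bench where they are.

Things in the scene. Friction and masses are not known exactly. Their poses are not given: they have to be found in the camera images.
- stand: Grey stand fixed to the bench (base plate 262 x 104 x 16 mm) carrying locking forceps that lie flat. Origin on the bench under the forceps' pivot; x axis along the jaws, away from the handles (roughly to the robot's left), z up. Handles point to -x: the fixed one on the -y side, the moving one with the red post on the +y side. Beyond x = 94 mm there is only the low base plate (to 111 mm).
- jaw_end (a point): Midway between the tips of the steel jaws (at x 88, y 0, z 50 mm of the stand). Jaws: x 28 to 88 mm, 10 mm tall; fixed face at y = +12 mm, the moving jaw closes from -y. Between them a ledge 18 mm wide, top 44 mm over the bench, from x 30 to 94 mm, on which the strip lies.
- stop: Brass end stop at the inner end of the ledge, 20 mm wide, top 56 mm over the bench. Origin in the middle of its flat face, which looks along the stand's +x, at x 30, y 0, z 49 mm of the stand. Rigid: the strip should bear on it with 3 to 10 N for a moment; more than 18 N mars it.
- strip_mid (a point): Centre of the dark grey printed strip, 24 x 70 x 10 mm, about 30 g, flat on the ledge (centre 49 mm over the bench), its length (its y axis) along the stand's x. The end away from the stop sticks out beyond jaws and ledge and can be pushed. Home, its centre is 35 mm from the stop's face; at the start 43 to 55 mm.
- ratchet (a point): Top of the curved steel ratchet bar, 68 mm over the bench, which is fast to the fixed handle and crosses over the moving handle 92 mm from the pivot. Its teeth are underneath; they slope, so that closing needs no pressing down.
- post_mid (a point): Point on the axis of the red upright post (14 mm thick, black rings) of the moving handle, 80 mm over the bench at rest, 15 mm below the post's top, 25 mm above the flange at its foot. It stands 127 mm from the pivot axis (x -125, y +24 mm of the stand at handle 0) and swings with the handle; nothing else stands within 20 mm of it at that height.
- handle (a joint): Swing of the moving handle, rad. 0: first tooth holds (start). Positive opens (post goes to the stand's +y, clockwise from above; sprung, stop at 0.24), negative closes. Jaws meet the strip at +0.04; the push at the post rises to 10 to 17 N near -0.05, then drops; the second tooth holds at about -0.09, fully caught once swung to -0.11. The slope of the third begins at -0.13; it holds at -0.19.
- handle_bend (a joint): Bend of the moving handle down out of its plane, rad, 0 at rest; 0.01 is 1.25 mm at the post. Springy: 2 N at the post to start it, 0.8 N more per 0.01. Beyond about 0.04 (5 mm, 5 N) the pawl is clear of the teeth above it; keep it down and swing the handle open past +0.06, where no tooth can catch. Above 0.08 (10 mm, 8.5 N) it is overbent.
- wick_spool: Small flat blue spool, 50 mm across, 12 mm high, a bystander on the bench; origin under its centre.
- tape_2: Small roll of black tape, 60 mm across, 19 mm high, a bystander; origin under its centre.
- printed_knob: Orange star knob, 44 mm across, 28 mm high, a bystander; origin under its centre.
Things that resemble listed ones, but are neither listed nor needed, are in the scene too. What is shaped like the part that bears strip_mid but blue or purple is not meant.

How it is judged (in metres and radians):
On the way, in this order (a step that is already met when the one before it is completed fails the run):
1. the ratchet is released and the jaws are open (value of joint handle above 0.1 rad), for 0.2 s.
2. the strip is home and borne lightly on the stop while the jaws are open (value of joint handle above 0.06 rad and x of strip_mid in the frame of stop below 0.0365 m and contact force between stop and strip above 1.5 N), for 0.2 s.
3. the handle is closed to the second tooth (value of joint handle below -0.07 rad), for 0.1 s.
At the end, for the whole second after the job is handed in: The handle rests on the second tooth (joint between -0.13 and -0.07, not bent down by more than 0.02), the strip lies flat and straight between the jaws (within 0.06 rad) with its end within 2 mm of the stop, and all is at rest (value of joint handle between -0.13 and -0.07 rad and value of joint handle_bend below 0.02 rad and x of strip_mid in the frame of stop between 0.033 and 0.037 m and angle between the y axis of strip_mid and the x axis of stand, either way round below 0.06 rad and angle between strip_mid's own z axis and vertical below 0.06 rad and linear speed of strip below 0.01 m/s and velocity of joint handle below 0.02 rad/s); the robot touches nothing.
It fails at once if the handle is overbent (more than 0.08 rad down) (value of joint handle_bend above 0.08 rad).
It fails at once if the handle is squeezed to the third tooth (strip crushed) (value of joint handle below -0.18 rad).
It fails at once if the strip is rammed against the stop with more than 18 N (contact force between stop and strip above 18 N).
It fails at once if a bystander is moved by more than 30 mm (distance of any of wick_spool, tape_2, printed_knob from where it was at the start of the episode above 0.03 m).
It also fails if it takes over 72 s, if anything falls off the work surface, if the arm or the gripper's body presses on something with over 40 N, if the wrist force passes 120 N, or if a joint passes its speed limit or range.

## Working session

There is one attempt and no reset: what is moved stays moved. The work goes in short steps, Python scripts to look and compute and a tool call to move; the robot and the scene stay as the last step left them, time stands still between calls to the robot, and variables do not carry over. Pictures are saved under pics/ and viewed, at most 10 in all, crops included, and the job is handed in when it is done.

Besides the shell and the picture viewer there is one more tool, called after "Call:" by a JSON object that holds its "method" and its "body", one argument or row to a line. send_rows: Moves the arm, as the interface text tells. Its arguments: {"type":"object","properties":{"linear":{"type":"array"},"twist":{"type":"array"},"gripper":{"type":"array"},"grip_force":{"type":"number"}},"required":["linear","twist","gripper"]}

```bash
mkdir -p pics
python3 - <<'E'
from workcell import *
import cv2
for n in ("scene","side"):
    cv2.imwrite(f"pics/{n}0.png",camera(n)[:,:,::-1]); print(n,get_calibration(n))
print(get_calibration("wrist")); print(bot.get_obs())
E
```

```text
scene {'fx': 513.337423325802, 'fy': 513.337423325802, 'cx': 277.74572324315744, 'cy': 205.81482045180914, 'origin': array([-0.20647715, -0.43315089,  1.12022675]), 'orientation': array([-1.39383153e+02,  8.84515271e-02, -6.09197012e+01])}
side {'fx': 389.67427492866534, 'fy': 389.67427492866534, 'cx': 272.6078926771336, 'cy': 199.9284461172803, 'origin': array([0.28343774, 0.82448734, 0.63185674]), 'orientation': array([-122.2570532 ,   -1.03836559, -159.44656494])}
{'fx': 299.19550254936047, 'fy': 299.19550254936047, 'cx': 280.0825516866868, 'cy': 211.170428108828, 'hand_eye': array([[-1.01328943e-03, -9.62312634e-01, -2.71943683e-01,
         6.86298478e-02],
       [ 9.99999345e-01, -1.11983206e-03,  2.36592272e-04,
         4.76717452e-04],
       [-5.32206988e-04, -2.71943265e-01,  9.62313139e-01,
        -1.28342667e-01],
       [ 0.00000000e+00,  0.00000000e+00,  0.00000000e+00,
         1.00000000e+00]])}
{'time': 0.1, 'q': array([6.80670912e+01, 5.00856058e+00, 1.00380525e+01, 9.50996117e+01,
       1.19347324e-03, 9.00009070e+01]), 'qd': array([ 0.06462038, -0.04086655,  0.05547908,  0.04309801, -0.01993084,
       -0.06375671]), 'joint_efforts': array([-9.36267206e-04, -5.21560156e+01,  4.65652764e+01,  1.59833551e-02,
       -6.28892872e-05, -7.09947940e-06]), 'ee_pos': array([0.20535867, 0.51001421, 0.24463965]), 'tcp_rot': array([-1.79929880e+02, -1.19236229e-03,  1.58066183e+02]), 'wrist_force': array([ 0.20028675, -0.00987663,  1.41328199]), 'torque': array([ 0.01328887,  0.05881238, -0.02691054]), 'grasp_force': 0.0, 'opening': 0.08521574364182076}
```

View pics/scene0.png

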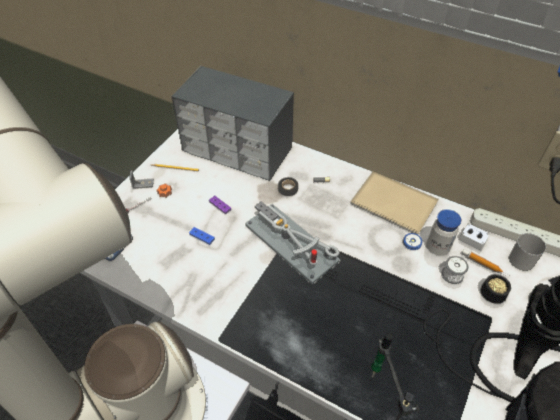

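View pics/side0.png

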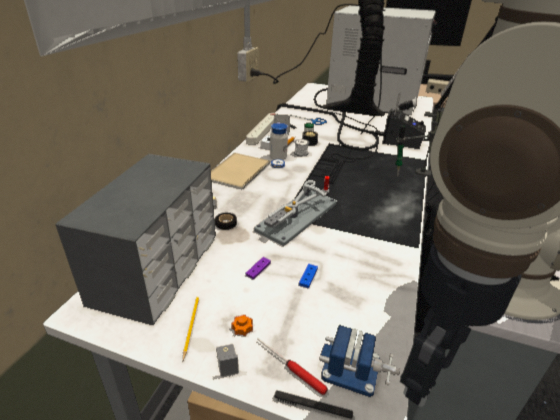

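The scene picture shows the forceps stand at about (292,242), its red post at (313,256) and the jaws end at about (262,212). In the side view the stand is at (297,215) and the post at (327,182). Possible mix-ups for the strip are the blue (202,237) and purple (220,204) strips on the bench, and the black bar at (313,403) in the side view. The dark grey strip in the jaws of the stand is the one meant. Next I'll locate the stand roughly and fly the wrist camera over it.

```bash
cat > h.py <<'E'
from workcell import *
import numpy as np, cv2
from scipy.spatial.transform import Rotation as R
def cam(n,obs=None):
    c=get_calibration(n)
    if n=="wrist":
        T=np.eye(4);T[:3,:3]=R.from_euler('xyz',obs["tcp_rot"],degrees=True).as_matrix();T[:3,3]=obs["ee_pos"]
        T=T@c["hand_eye"]; return c,T[:3,:3],T[:3,3]
    return c,R.from_euler('xyz',c["orientation"],degrees=True).as_matrix(),np.array(c["origin"])
def pt(n,u,v,z,obs=None):
    c,Rm,o=cam(n,obs); d=Rm@[(u-c["cx"])/c["fx"],(v-c["cy"])/c["fy"],1]
    return o+d*(z-o[2])/d[2]
def px(n,p,obs=None):
    c,Rm,o=cam(n,obs); q=Rm.T@(np.array(p)-o); return np.array([c["cx"]+c["fx"]*q[0]/q[2],c["cy"]+c["fy"]*q[1]/q[2]])
def crop(n,u0,v0,u1,v1,s,f):
    im=cv2.imread(n)[v0:v1,u0:u1]; cv2.imwrite(f,cv2.resize(im,None,fx=s,fy=s,interpolation=cv2.INTER_CUBIC))
E
python3 - <<'E'
from h import *
crop("pics/scene0.png",235,190,350,290,6,"pics/sc.png")
print(pt("scene",313,256,.08),pt("side",327,182,.08),pt("scene",262,210,.05),pt("side",262,224,.05))
E
```

```text
[ 0.47220019 -0.15321723  0.08      ] [ 0.47005521 -0.14756262  0.08      ] [0.56089055 0.04464925 0.05      ] [0.58199291 0.07514777 0.05      ]
```

View pics/sc.png

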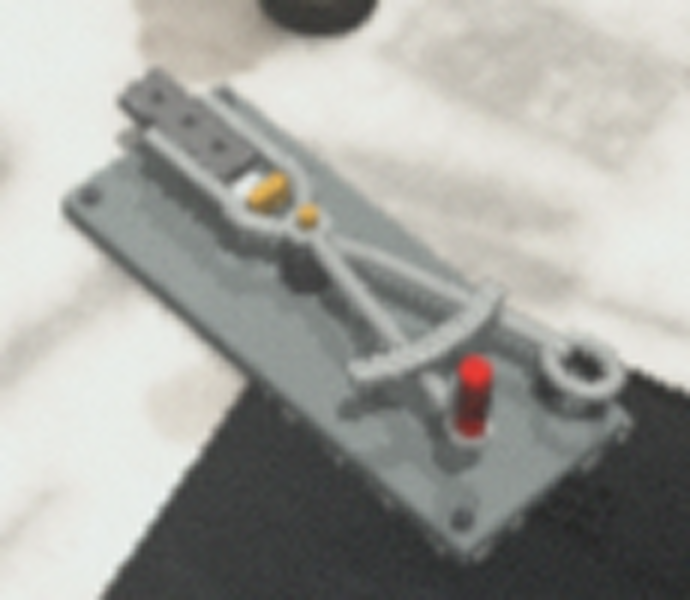

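The crop confirms the dark grey strip between the jaws (110-260, 70-190), the brass stop just inside it, the pivot at (307,214), and the red post at (474,395). Moving the wrist camera above the stand.

Call:
{"method": "send_rows", "body": {
  "linear": [
    [-0.036,-0.027,0.001],
    [-0.036,-0.027,0.001],
    [-0.036,-0.027,0.001],
    [-0.036,-0.027,0.001],
    [-0.036,-0.027,0.001],
    [-0.036,-0.027,0.001],
    [-0.036,-0.027,0.001]
  ],
  "twist": [
    [0,0,0],
    [0,0,0],
    [0,0,0],
    [0,0,0],
    [0,0,0],
    [0,0,0],
    [0,0,0]
  ],
  "gripper": [100,100,100,100,100,100,100]
}}

```text
time: 0.98
ee_pos: [0.369, 0.2394, 0.238]
tcp_rot: [-180.0, -0.0, 158.1]
wrist_force: [0.3, 0.7, 0.6]
opening: 0.0853
grasp_force: 0.0
```

Call:
{"method": "send_rows", "body": {
  "linear": [
    [-0.036,-0.027,0.001],
    [-0.036,-0.027,0.001],
    [-0.036,-0.027,0.001],
    [-0.036,-0.027,0.001],
    [-0.036,-0.027,0.001],
    [-0.036,-0.027,0.001],
    [-0.036,-0.027,0.001]
  ],
  "twist": [
    [0,0,0],
    [0,0,0],
    [0,0,0],
    [0,0,0],
    [0,0,0],
    [0,0,0],
    [0,0,0]
  ],
  "gripper": [100,100,100,100,100,100,100]
}}

```text
time: 1.85
ee_pos: [0.5322, -0.0301, 0.2309]
tcp_rot: [-180.0, -0.0, 158.1]
wrist_force: [-0.6, 0.7, 0.7]
opening: 0.0854
grasp_force: 0.0
```

Call:
{"method": "send_rows", "body": {
  "linear": [
    [0,0,0],
    [0,0,0],
    [0,0,0],
    [0,0,0],
    [0,0,0],
    [0,0,0],
    [0,0,0],
    [0,0,0]
  ],
  "twist": [
    [0,0,0.9],
    [0,0,0.9],
    [0,0,0.9],
    [0,0,0.9],
    [0,0,0.9],
    [0,0,0.9],
    [0,0,0.9],
    [0,0,0.9]
  ],
  "gripper": [100,100,100,100,100,100,100,100]
}}

```text
time: 2.85
ee_pos: [0.5316, -0.0287, 0.2308]
tcp_rot: [-180.0, 0.0, 85.8]
wrist_force: [0.1, -0.2, -0.3]
opening: 0.0852
grasp_force: 0.0
```

Call:
{"method": "send_rows", "body": {
  "linear": [
    [0,0,0],
    [0,0,0],
    [0,0,0],
    [0,0,0]
  ],
  "twist": [
    [0,0,0.9],
    [0,0,0.9],
    [0,0,0.3],
    [0,0,0]
  ],
  "gripper": [35,35,35,35]
}}

```text
time: 3.35
ee_pos: [0.5316, -0.0287, 0.2309]
tcp_rot: [-180.0, 0.0, 65.1]
wrist_force: [-0.3, -0.4, -0.2]
opening: 0.03
grasp_force: 0.0
```

Run:
```python
from h import *
o=bot.get_obs(); im=camera("wrist"); cv2.imwrite("pics/w1.png",im[:,:,::-1])
print(o["time"],o["ee_pos"],o["tcp_rot"],o["q"],o["opening"])
import pickle; pickle.dump(o,open("w1.pkl","wb"))
crop("pics/w1.png",100,80,460,350,2.2,"pics/w1c.png")
```

```text
3.35 [ 0.53162551 -0.02870495  0.23092886] [-1.79962092e+02  1.39532988e-02  6.50958002e+01] [-3.09124221e+00  2.30600341e+00  5.66871732e+00  9.34030921e+01
  1.13134282e-03  1.11812962e+02] 0.029951117175562914
```

View pics/w1.png

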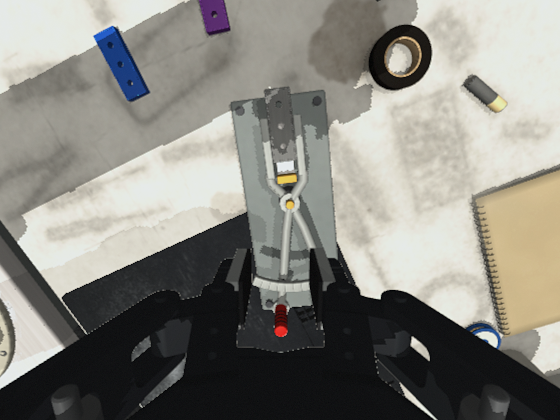

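The wrist view shows the stand from above: strip outer end at about (277,90), stop at (287,180), pivot at (290,204), red post top at (281,331). I'll enlarge it for accuracy.

```bash
python3 -c "
from h import *
crop('pics/w1.png',220,75,350,225,4,'pics/w1d.png')"
```

```text
(no output)
```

View pics/w1d.png

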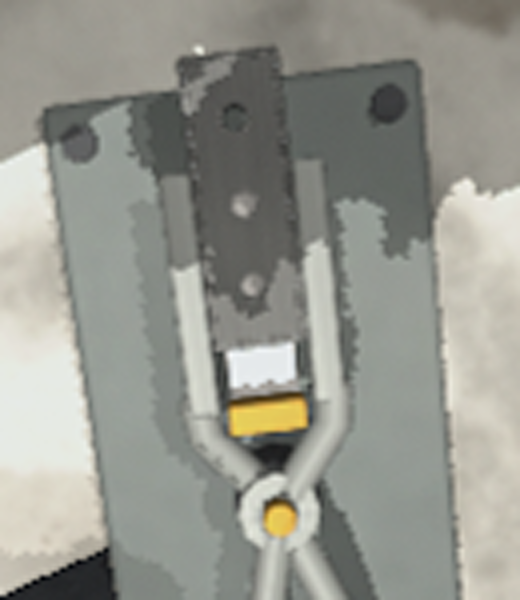

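```bash
cat > m.py <<'E'
from h import *
import pickle
o=pickle.load(open("w1.pkl","rb"))
f=lambda u,v,z:pt("wrist",220+u/4-.4,75+v/4-.4,z,o)
A=f(42,108,.016);B=f(415,62,.016)
print("plate w",np.linalg.norm(A-B))
yv=(A-B)/np.linalg.norm(A-B); xv=np.array([yv[1],-yv[0],0])
org=(A+B)/2-.111*xv; org[2]=0
print("yaw plate",np.degrees(np.arctan2(xv[1],xv[0])),org)
loc=lambda p:(np.array([(p-org)@xv,(p-org)@yv])*1000).round(1)
for n,a in dict(stop=(268,398,.056),pivot=(281,518,.065),sOL=(177,60,.054),sOR=(278,47,.054),sIL=(213,350,.054),sIR=(302,343,.054),jawL=(174,176,.055),jawR=(310,160,.055)).items():
    p=f(*a); print(n,p.round(4),loc(p))
p=pt("wrist",281,331,.095,o); print("posttop",p,loc(p))
p=pt("scene",314.2,251.3,.095); print("posttop scene",p,loc(p))
E
python3 m.py
```

```text
plate w 0.10095781197148826
yaw plate 71.62253830486057 [ 0.53591469 -0.04056323  0.        ]
stop [ 0.5474 -0.0107  0.056 ] [32.  -1.5]
pivot [ 0.5381 -0.0385  0.065 ] [ 2.6 -1.4]
sOL [0.5613 0.0715 0.054 ] [114.4  11.2]
sOR [0.5843 0.064  0.054 ] [114.5 -12.9]
sIL [0.5398 0.006  0.054 ] [45.4 11. ]
sIR [ 0.5609 -0.0019  0.054 ] [ 44.6 -11.6]
jawL [0.5492 0.0481 0.055 ] [88.3 15.3]
jawR [0.5807 0.0375 0.055 ] [ 88.2 -17.9]
posttop [ 0.47601736 -0.15065545  0.095     ] [-123.4   22.1]
posttop scene [ 0.47634603 -0.15357659  0.095     ] [-126.    20.9]
```

The points fit the given geometry (plate 101 mm against 104, strip 69.5 mm long, post at -123/22 mm), so I'll use an origin of about (0.5378, -0.0396), yaw 71.6°, and the strip centre about 50 mm from the stop. Next I'll move over the post and check from near.

Call:
{"method": "send_rows", "body": {
  "linear": [
    [-0.0335,0,0.02],
    [-0.0335,0,0.02],
    [-0.0335,0,0.02],
    [-0.0335,0.0007,0.02],
    [0,0,0.02],
    [0,0,0],
    [0,0,0]
  ],
  "twist": [
    [0,0,0],
    [0,0,0],
    [0,0,0],
    [0,0,0],
    [0,0,0.5],
    [0,0,0],
    [0,0,0]
  ],
  "gripper": [35,35,35,35,35,35,35],
  "grip_force": 40
}}

```text
time: 4.28
ee_pos: [0.4762, -0.1504, 0.1321]
tcp_rot: [180.0, -0.0, 60.2]
wrist_force: [0.1, -0.2, 0.3]
opening: 0.0298
grasp_force: 0.0
```

Run:
```python
from h import *
import pickle
o=bot.get_obs(); im=camera("wrist"); cv2.imwrite("pics/w2.png",im[:,:,::-1]); pickle.dump(o,open("w2.pkl","wb"))
print(o["time"],o["ee_pos"],o["tcp_rot"],o["wrist_force"])
p=[.4757,-.1507,.095]; print(px("wrist",p,o), px("wrist",[o["ee_pos"][0],o["ee_pos"][1],.095],o))
crop("pics/w2.png",180,150,380,300,3.5,"pics/w2c.png")
```

```text
4.275 [ 0.47624821 -0.15035226  0.13206727] [ 1.79961253e+02 -1.00422674e-02  6.02212796e+01] [ 0.10154032 -0.17095324  0.33889971]
[279.2456109  248.96519925] [279.75317822 248.06943927]
```

View pics/w2c.png

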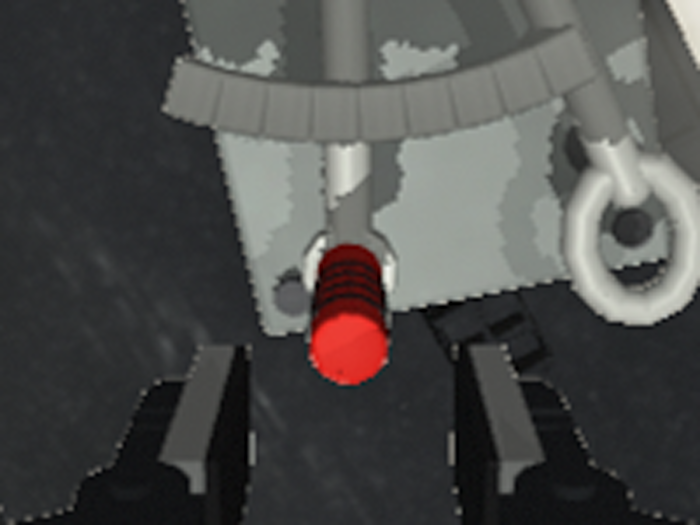

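The post top is at crop (349,348), centred between the fingers within 1 mm. The ring (640,235) and the ratchet (380,95) are clear of the fingers. Lowering and gripping.

Call:
{"method": "send_rows", "body": {
  "linear": [
    [0,0,0.02],
    [0,0,0.02],
    [0,0,0.017],
    [0,0,0],
    [0,0,0],
    [0,0,0],
    [0,0,0],
    [0,0,0]
  ],
  "twist": [
    [0,0,0],
    [0,0,0],
    [0,0,0],
    [0,0,0],
    [0,0,0],
    [0,0,0],
    [0,0,0],
    [0,0,0]
  ],
  "gripper": [35,35,35,35,10,10,10,10],
  "grip_force": 40
}}

```text
time: 5.32
ee_pos: [0.4761, -0.1505, 0.0747]
tcp_rot: [180.0, -0.0, 60.1]
wrist_force: [-1.3, 1.4, 2.7]
opening: 0.013
grasp_force: 39.1
```

Call:
{"method": "send_rows", "body": {
  "linear": [
    [0,0,0.0015],
    [0,0,0.0015],
    [0,0,0.0015],
    [0,0,0.0015],
    [0,0,0],
    [0,0,0]
  ],
  "twist": [
    [0,0,0],
    [0,0,0],
    [0,0,0],
    [0,0,0],
    [0,0,0],
    [0,0,0]
  ],
  "gripper": [10,10,10,10,10,10]
}}

```text
time: 6.08
ee_pos: [0.4755, -0.1513, 0.0689]
tcp_rot: [180.0, 0.1, 60.0]
wrist_force: [-6.9, -3.7, 8.1]
opening: 0.0125
grasp_force: 40.1
```

Force and travel match a bend of about 0.05, and the post already pushes towards open. Swinging it open.

Call:
{"method": "send_rows", "body": {
  "linear": [
    [-0.001,-0.0025,0],
    [0,-0.0025,0],
    [0,-0.0025,0],
    [0.0002,-0.0025,0],
    [0.0003,-0.0025,0],
    [0.0004,-0.0025,0],
    [0.0005,-0.0025,0],
    [0,0,0]
  ],
  "twist": [
    [0,0,0],
    [0,0,0],
    [0,0,0],
    [0,0,0],
    [0,0,0],
    [0,0,0],
    [0,0,0],
    [0,0,0]
  ],
  "gripper": [10,10,10,10,10,10,10,10]
}}

```text
time: 7.08
ee_pos: [0.4615, -0.1421, 0.0691]
tcp_rot: [179.9, 0.0, 60.0]
wrist_force: [-1.2, -2.3, 5.8]
opening: 0.0129
grasp_force: 39.7
```

Call:
{"method": "send_rows", "body": {
  "linear": [
    [0.0005,-0.003,0],
    [0.0006,-0.003,-0.002],
    [0.0007,-0.003,-0.002],
    [0.0007,-0.002,-0.002],
    [0,0,0],
    [0,0,0],
    [0,0,0],
    [0,0,0]
  ],
  "twist": [
    [0,0,0],
    [0,0,0],
    [0,0,0],
    [0,0,0],
    [0,0,0],
    [0,0,0],
    [0,0,0],
    [0,0,0]
  ],
  "gripper": [10,10,10,10,10,35,35,35]
}}

```text
time: 8.07
ee_pos: [0.4526, -0.1339, 0.0743]
tcp_rot: [-180.0, 0.0, 60.1]
wrist_force: [-0.2, 0.1, -0.3]
opening: 0.0299
grasp_force: 0.0
```

Call:
{"method": "send_rows", "body": {
  "linear": [
    [0,0,-0.03],
    [0,0,-0.05],
    [0,0,0],
    [0.042,0.0085,0],
    [0.042,0.0085,0],
    [0.042,0.0085,0],
    [0.042,0.0085,0],
    [0.042,0.0085,0]
  ],
  "twist": [
    [0,0,0],
    [0,0,-0.6],
    [0,0,-0.55],
    [0,0,0],
    [0,0,0],
    [0,0,0],
    [0,0,0],
    [0,0,0]
  ],
  "gripper": [35,35,35,35,0,0,0,0]
}}

```text
time: 9.07
ee_pos: [0.56, 0.0532, 0.1543]
tcp_rot: [180.0, 0.0, 71.6]
wrist_force: [-0.4, 0.0, -0.3]
opening: 0.0001
grasp_force: 0.0
```

Call:
{"method": "send_rows", "body": {
  "linear": [
    [0.042,0.0085,0],
    [0,0,0],
    [0,0,0]
  ],
  "twist": [
    [0,0,0],
    [0,0,0],
    [0,0,0]
  ],
  "gripper": [0,0,0]
}}

```text
time: 9.45
ee_pos: [0.5805, 0.0889, 0.154]
tcp_rot: [-180.0, 0.0, 71.6]
wrist_force: [-0.0, -1.3, -0.7]
opening: 0.0001
grasp_force: 0.0
```

Run:
```python
from h import *
o=bot.get_obs(); im=camera("wrist"); cv2.imwrite("pics/w3.png",im[:,:,::-1])
import pickle; pickle.dump(o,open("w3.pkl","wb"))
print(o["time"],o["ee_pos"],o["tcp_rot"],o["wrist_force"],o["opening"])
```

```text
9.45 [0.58046195 0.08891242 0.15403147] [-1.79968895e+02  3.51606383e-02  7.15825473e+01] [-0.01166806 -1.28351904 -0.65773591] 8.081845441634743e-05
```

View pics/w3.png

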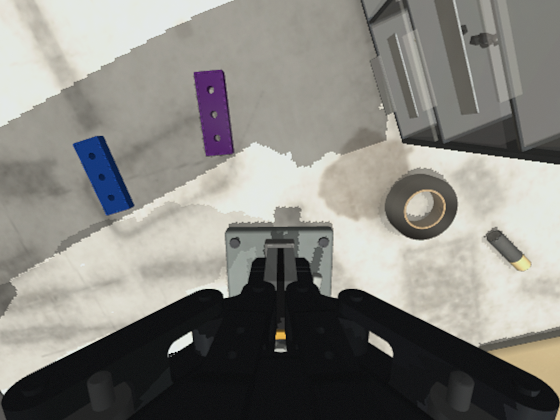

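The strip end may be at (288,208), the closed fingers are at (280,245), and the bystander tape at (421,208) is clear. I'll enlarge to check the strip end.

Run:
```python
from h import *
import pickle
o=pickle.load(open("w3.pkl","rb"))
crop('pics/w3.png',215,190,345,290,5,'pics/w3c.png')
ex=np.array([.3156,.9489]);org=np.array([.5378,-.0396])
for a in [(113,12),(113,-12),(111,52),(111,-52)]:
    z=.054 if abs(a[1])<20 else .016
    w=org+.001*(a[0]*ex+a[1]*np.array([-ex[1],ex[0]])); print(a,(px("wrist",[*w,z],o)-[215,190])*5)
```

```text
(113, 12) [251.40328389 266.65957535]
(113, -12) [398.10640305 266.5149844 ]
(111, 52) [ 49.06172118 201.0082914 ]
(111, -52) [601.07486847 200.43679014]
```

View pics/w3c.png

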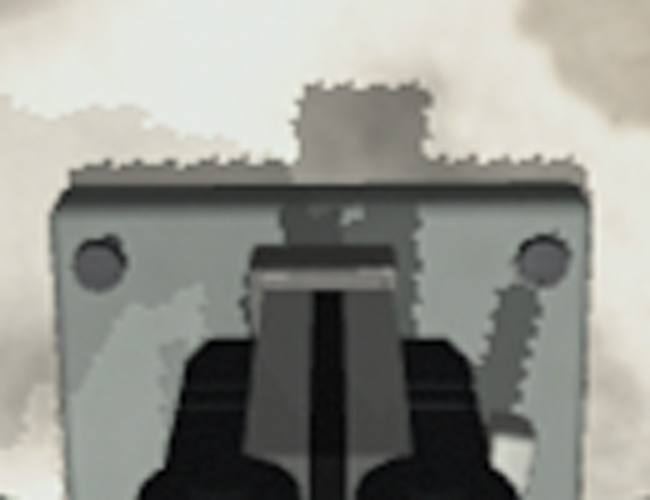

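That protrusion was only a shadow. The real strip end is at crop (250-398, 247-290), exactly where the estimate puts it (x 113, y 0). I'll lower beyond the end, 11 mm clear.

Call:
{"method": "send_rows", "body": {
  "linear": [
    [0,0,0.03],
    [0,0,0.03],
    [0,0,0.02],
    [0,0,0.02],
    [0,0,0],
    [0,0,0]
  ],
  "twist": [
    [0,0,0],
    [0,0,0],
    [0,0,0],
    [0,0,0],
    [0,0,0],
    [0,0,0]
  ],
  "gripper": [0,0,0,0,0,0]
}}

```text
time: 10.25
ee_pos: [0.581, 0.0886, 0.0554]
tcp_rot: [179.9, -0.0, 71.5]
wrist_force: [0.4, 0.1, -0.3]
opening: -0.0001
grasp_force: 0.0
```

Call:
{"method": "send_rows", "body": {
  "linear": [
    [-0.003,0,0],
    [-0.003,0,0],
    [-0.003,0,0],
    [-0.003,0,0],
    [-0.003,0,0],
    [-0.002,0,0],
    [0,0,0],
    [0,0,0]
  ],
  "twist": [
    [0,0,0],
    [0,0,0],
    [0,0,0],
    [0,0,0],
    [0,0,0],
    [0,0,0],
    [0,0,0],
    [0,0,0]
  ],
  "gripper": [0,0,0,0,0,0,0,0]
}}

```text
time: 11.25
ee_pos: [0.5753, 0.0731, 0.0543]
tcp_rot: [-180.0, 0.0, 71.6]
wrist_force: [-0.8, 0.1, -0.3]
opening: -0.0002
grasp_force: 0.0
```

Call:
{"method": "send_rows", "body": {
  "linear": [
    [-0.001,0,0],
    [-0.001,0,0],
    [-0.001,0,0],
    [-0.001,0,0],
    [-0.001,0,0],
    [0,0,0]
  ],
  "twist": [
    [0,0,0],
    [0,0,0],
    [0,0,0],
    [0,0,0],
    [0,0,0],
    [0,0,0]
  ],
  "gripper": [0,0,0,0,0,0]
}}

```text
time: 12.0
ee_pos: [0.5737, 0.0682, 0.0543]
tcp_rot: [180.0, 0.0, 71.6]
wrist_force: [-1.1, -0.1, -1.0]
opening: -0.0001
grasp_force: 0.0
```

Call:
{"method": "send_rows", "body": {
  "linear": [
    [-0.0005,0,0],
    [-0.0005,0,0],
    [0,0,0]
  ],
  "twist": [
    [0,0,0],
    [0,0,0],
    [0,0,0]
  ],
  "gripper": [0,0,0]
}}

```text
time: 12.38
ee_pos: [0.5735, 0.0673, 0.0543]
tcp_rot: [180.0, 0.0, 71.6]
wrist_force: [0.5, -0.2, 0.8]
opening: 0.0
grasp_force: 0.0
```

Call:
{"method": "send_rows", "body": {
  "linear": [
    [-0.0005,0,0],
    [-0.0005,0,0],
    [0,0,0]
  ],
  "twist": [
    [0,0,0],
    [0,0,0],
    [0,0,0]
  ],
  "gripper": [0,0,0]
}}

```text
time: 12.75
ee_pos: [0.5731, 0.0663, 0.0543]
tcp_rot: [180.0, 0.0, 71.6]
wrist_force: [0.5, -0.5, -0.4]
opening: 0.0004
grasp_force: 0.0
```

Call:
{"method": "send_rows", "body": {
  "linear": [
    [-0.0005,0,0],
    [0,0,0]
  ],
  "twist": [
    [0,0,0],
    [0,0,0]
  ],
  "gripper": [0,0]
}}

```text
time: 13.0
ee_pos: [0.5729, 0.0659, 0.0543]
tcp_rot: [-180.0, 0.0, 71.6]
wrist_force: [0.1, -0.4, 0.1]
opening: -0.0
grasp_force: 0.0
```

Call:
{"method": "send_rows", "body": {
  "linear": [
    [-0.0005,0,0],
    [0,0,0]
  ],
  "twist": [
    [0,0,0],
    [0,0,0]
  ],
  "gripper": [0,0]
}}

```text
time: 13.25
ee_pos: [0.5728, 0.0654, 0.0543]
tcp_rot: [-180.0, 0.0, 71.6]
wrist_force: [-0.1, -0.7, 0.1]
opening: 0.0002
grasp_force: 0.0
```

Call:
{"method": "send_rows", "body": {
  "linear": [
    [-0.0005,0,0],
    [0,0,0]
  ],
  "twist": [
    [0,0,0],
    [0,0,0]
  ],
  "gripper": [0,0]
}}

```text
time: 13.5
ee_pos: [0.5727, 0.0649, 0.0543]
tcp_rot: [180.0, 0.0, 71.6]
wrist_force: [-0.5, -0.6, -0.3]
opening: -0.0001
grasp_force: 0.0
```

Call:
{"method": "send_rows", "body": {
  "linear": [
    [-0.0005,0,0],
    [0,0,0]
  ],
  "twist": [
    [0,0,0],
    [0,0,0]
  ],
  "gripper": [0,0]
}}

```text
time: 13.75
ee_pos: [0.5726, 0.0647, 0.0543]
tcp_rot: [180.0, -0.0, 71.6]
wrist_force: [0.6, 1.8, -0.9]
opening: 0.0
grasp_force: 0.8
```

Call:
{"method": "send_rows", "body": {
  "linear": [
    [-0.0005,0,0],
    [0,0,0]
  ],
  "twist": [
    [0,0,0],
    [0,0,0]
  ],
  "gripper": [0,0]
}}

```text
time: 14.0
ee_pos: [0.5726, 0.0646, 0.0544]
tcp_rot: [180.0, -0.1, 71.6]
wrist_force: [1.3, 4.5, 0.6]
opening: 0.0001
grasp_force: 2.5
```

Call:
{"method": "send_rows", "body": {
  "linear": [
    [-0.0005,0,0],
    [0,0,0]
  ],
  "twist": [
    [0,0,0],
    [0,0,0]
  ],
  "gripper": [0,0]
}}

```text
time: 14.25
ee_pos: [0.5726, 0.0646, 0.0545]
tcp_rot: [180.0, -0.1, 71.6]
wrist_force: [2.1, 7.0, -0.2]
opening: -0.0
grasp_force: 3.7
```

About 7 N at the predicted home position. I'll ease to 5 N and hold, then back off.

Call:
{"method": "send_rows", "body": {
  "linear": [
    [0.0004,0,0],
    [0,0,0],
    [0,0,0],
    [0,0,0],
    [0,0,0]
  ],
  "twist": [
    [0,0,0],
    [0,0,0],
    [0,0,0],
    [0,0,0],
    [0,0,0]
  ],
  "gripper": [0,0,0,0,0]
}}

```text
time: 14.88
ee_pos: [0.5726, 0.0646, 0.0545]
tcp_rot: [180.0, -0.1, 71.6]
wrist_force: [1.7, 6.0, -0.3]
opening: -0.0001
grasp_force: 3.0
```

Call:
{"method": "send_rows", "body": {
  "linear": [
    [0.001,0,0],
    [0.003,0,0],
    [0.01,0,0],
    [0.01,0,-0.02],
    [0,0,-0.05],
    [0,0,-0.03],
    [0,0,0],
    [0,0,0]
  ],
  "twist": [
    [0,0,0],
    [0,0,0],
    [0,0,0],
    [0,0,0],
    [0,0,0],
    [0,0,0],
    [0,0,0],
    [0,0,0]
  ],
  "gripper": [0,0,0,0,0,0,0,0]
}}

```text
time: 15.88
ee_pos: [0.5797, 0.0869, 0.1533]
tcp_rot: [-179.9, 0.0, 71.6]
wrist_force: [-0.3, 0.8, -1.3]
opening: 0.0001
grasp_force: 0.0
```

Run:
```python
from h import *
import pickle
o=bot.get_obs(); im=camera("scene"); cv2.imwrite("pics/s4.png",im[:,:,::-1])
print(o["time"],o["ee_pos"],o["tcp_rot"],o["wrist_force"])
crop("pics/s4.png",235,190,350,290,6,"pics/s4c.png")
```

```text
15.875 [0.57970254 0.08691881 0.15334927] [-1.79949507e+02  3.07888525e-02  7.15754267e+01] [-0.29004953  0.84467464 -1.26795335]
```

View pics/s4c.png

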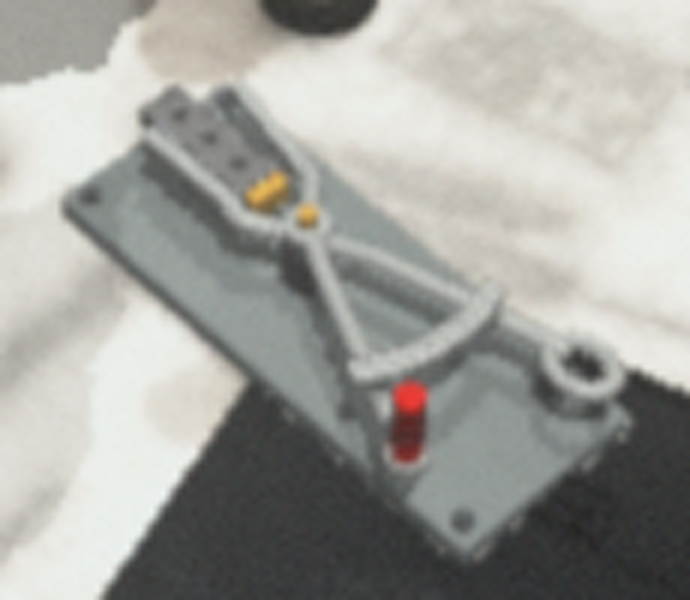

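The strip is now snug on the stop, the jaws are open and the post is at crop (409,425), near +0.24. I'll close it by pushing from outside with the pads' flat side (11 mm offset, confirmed at the strip), with yaw 147° so that tool -x runs along the swing.

Call:
{"method": "send_rows", "body": {
  "linear": [
    [0,0,0],
    [0,0,0],
    [0,0,0],
    [0,0,0],
    [0,0,0],
    [0,0,0],
    [0,0,0],
    [0,0,0]
  ],
  "twist": [
    [0,0,-0.94],
    [0,0,-0.94],
    [0,0,-0.94],
    [0,0,-0.94],
    [0,0,-0.94],
    [0,0,-0.94],
    [0,0,-0.95],
    [0,0,-0.95]
  ],
  "gripper": [0,0,0,0,0,0,0,0]
}}

```text
time: 16.92
ee_pos: [0.5793, 0.0866, 0.1526]
tcp_rot: [-179.9, -0.1, 147.3]
wrist_force: [-0.2, -0.2, -0.3]
opening: -0.0002
grasp_force: 0.0
```

Call:
{"method": "send_rows", "body": {
  "linear": [
    [0.00275,-0.0424,0],
    [0.00275,-0.0424,0],
    [0.00275,-0.0424,0],
    [0.00275,-0.0424,0],
    [0.00275,-0.0424,0],
    [0.00275,-0.0424,0],
    [0,0,0],
    [0,0,0]
  ],
  "twist": [
    [0,0,0],
    [0,0,0],
    [0,0,0],
    [0,0,0],
    [0,0,0],
    [0,0,0],
    [0,0,0],
    [0,0,0]
  ],
  "gripper": [0,0,0,0,0,0,0,0]
}}

```text
time: 17.92
ee_pos: [0.4273, -0.1174, 0.1536]
tcp_rot: [-180.0, -0.1, 146.9]
wrist_force: [-0.6, 0.3, 0.1]
opening: 0.0002
grasp_force: 0.0
```

Run:
```python
from h import *
o=bot.get_obs(); im=camera("wrist"); cv2.imwrite("pics/w5.png",im[:,:,::-1])
print(px("wrist",[.4509,-.1326,.095],o),pt("scene",303.2,255.8,.095))
crop("pics/w5.png",180,130,380,280,3.5,"pics/w5c.png")
```

```text
[279.57029372 272.70253451] [ 0.45140119 -0.13618491  0.095     ]
```

View pics/w5c.png

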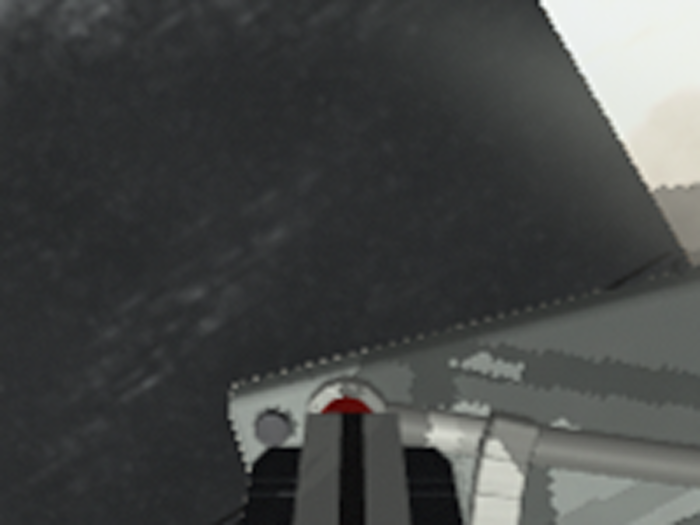

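The post foot is at crop (346,400), in line with the closed fingers (352), and the ratchet (500,470) is clear. Lowering, then approaching.

Call:
{"method": "send_rows", "body": {
  "linear": [
    [0,0,0.03],
    [0,0,0.03],
    [0,0,0.018],
    [0,0,0],
    [-0.002,0,0],
    [-0.002,0,0],
    [-0.002,0,0],
    [0,0,0]
  ],
  "twist": [
    [0,0,0],
    [0,0,0],
    [0,0,0],
    [0,0,0],
    [0,0,0],
    [0,0,0],
    [0,0,0],
    [0,0,0]
  ],
  "gripper": [0,0,0,0,0,0,0,0]
}}

```text
time: 18.98
ee_pos: [0.4327, -0.121, 0.0766]
tcp_rot: [180.0, 0.0, 147.0]
wrist_force: [0.3, 0.4, -0.6]
opening: -0.0
grasp_force: 0.0
```

Call:
{"method": "send_rows", "body": {
  "linear": [
    [-0.002,0,0],
    [-0.002,0,0],
    [-0.002,0,0],
    [-0.002,0,0],
    [-0.002,0,0],
    [0,0,0]
  ],
  "twist": [
    [0,0,0],
    [0,0,0],
    [0,0,0],
    [0,0,0],
    [0,0,0],
    [0,0,0]
  ],
  "gripper": [0,0,0,0,0,0]
}}

```text
time: 19.73
ee_pos: [0.4408, -0.1264, 0.0762]
tcp_rot: [-180.0, -0.0, 147.0]
wrist_force: [-2.6, 0.5, -0.2]
opening: 0.0001
grasp_force: 0.9
```

Call:
{"method": "send_rows", "body": {
  "linear": [
    [-0.003,0,0],
    [-0.003,0,0],
    [-0.003,0,0],
    [-0.003,0,0],
    [-0.003,0,0],
    [-0.003,0,0],
    [-0.003,0,0],
    [0,0,0]
  ],
  "twist": [
    [0,0,0],
    [0,0,0],
    [0,0,0],
    [0,0,0],
    [0,0,0],
    [0,0,0],
    [0,0,0],
    [0,0,0]
  ],
  "gripper": [0,0,0,0,0,0,0,0]
}}

```text
time: 20.72
ee_pos: [0.4559, -0.1368, 0.0745]
tcp_rot: [-179.9, -0.4, 147.0]
wrist_force: [-11.2, 4.3, -4.4]
opening: 0.0002
grasp_force: 5.7
```

Call:
{"method": "send_rows", "body": {
  "linear": [
    [-0.0015,0,0],
    [-0.0015,0,0],
    [-0.0015,0,0],
    [-0.0015,0,0],
    [0,0,0]
  ],
  "twist": [
    [0,0,0],
    [0,0,0],
    [0,0,0],
    [0,0,0],
    [0,0,0]
  ],
  "gripper": [0,0,0,0,0]
}}

```text
time: 21.35
ee_pos: [0.4635, -0.1409, 0.0763]
tcp_rot: [180.0, -0.0, 147.0]
wrist_force: [-3.9, 2.4, 1.4]
opening: -0.0
grasp_force: 2.3
```

Call:
{"method": "send_rows", "body": {
  "linear": [
    [-0.001,0,0],
    [-0.001,0,0],
    [-0.001,0,0],
    [-0.001,0,0],
    [0,0,0]
  ],
  "twist": [
    [0,0,0],
    [0,0,0],
    [0,0,0],
    [0,0,0],
    [0,0,0]
  ],
  "gripper": [0,0,0,0,0]
}}

```text
time: 21.98
ee_pos: [0.4656, -0.1424, 0.0755]
tcp_rot: [180.0, -0.2, 147.0]
wrist_force: [-7.9, 5.7, -2.0]
opening: 0.0002
grasp_force: 4.8
```

Call:
{"method": "send_rows", "body": {
  "linear": [
    [-0.001,0,0],
    [-0.001,0,0],
    [-0.001,0,0],
    [0,0,0]
  ],
  "twist": [
    [0,0,0],
    [0,0,0],
    [0,0,0],
    [0,0,0]
  ],
  "gripper": [0,0,0,0]
}}

```text
time: 22.48
ee_pos: [0.4669, -0.1434, 0.0747]
tcp_rot: [-180.0, -0.4, 147.0]
wrist_force: [-11.7, 8.5, -2.7]
opening: -0.0002
grasp_force: 7.2
```

Call:
{"method": "send_rows", "body": {
  "linear": [
    [-0.001,0,0],
    [-0.001,0,0],
    [0,0,0]
  ],
  "twist": [
    [0,0,0],
    [0,0,0],
    [0,0,0]
  ],
  "gripper": [0,0,0]
}}

```text
time: 22.85
ee_pos: [0.4678, -0.144, 0.0742]
tcp_rot: [-180.0, -0.5, 147.0]
wrist_force: [-13.5, 10.1, -4.6]
opening: 0.0003
grasp_force: 8.8
```

Call:
{"method": "send_rows", "body": {
  "linear": [
    [-0.001,0,0],
    [0,0,0],
    [0,0,0]
  ],
  "twist": [
    [0,0,0],
    [0,0,0],
    [0,0,0]
  ],
  "gripper": [0,0,0]
}}

```text
time: 23.22
ee_pos: [0.4687, -0.1446, 0.0738]
tcp_rot: [-180.0, -0.5, 147.0]
wrist_force: [-12.7, 10.3, -5.7]
opening: 0.0003
grasp_force: 8.0
```

Call:
{"method": "send_rows", "body": {
  "linear": [
    [-0.001,0,0],
    [0,0,0],
    [0,0,0]
  ],
  "twist": [
    [0,0,0],
    [0,0,0],
    [0,0,0]
  ],
  "gripper": [0,0,0]
}}

```text
time: 23.6
ee_pos: [0.4724, -0.1465, 0.0758]
tcp_rot: [180.0, -0.1, 147.0]
wrist_force: [-2.8, 4.5, 0.3]
opening: -0.0
grasp_force: 2.8
```

Call:
{"method": "send_rows", "body": {
  "linear": [
    [-0.001,0,0],
    [0,0,0],
    [0,0,0]
  ],
  "twist": [
    [0,0,0],
    [0,0,0],
    [0,0,0]
  ],
  "gripper": [0,0,0]
}}

```text
time: 23.98
ee_pos: [0.4731, -0.1468, 0.076]
tcp_rot: [179.9, -0.1, 147.0]
wrist_force: [-5.6, 6.7, 0.3]
opening: 0.0
grasp_force: 4.0
```

The snap went past the second tooth (force dropped, bend released) at about -0.109. A touch more to be sure it has caught, then back off slowly.

Call:
{"method": "send_rows", "body": {
  "linear": [
    [-0.0007,0,0],
    [0,0,0],
    [0,0,0]
  ],
  "twist": [
    [0,0,0],
    [0,0,0],
    [0,0,0]
  ],
  "gripper": [0,0,0]
}}

```text
time: 24.35
ee_pos: [0.4736, -0.1471, 0.076]
tcp_rot: [179.9, -0.1, 147.0]
wrist_force: [-5.8, 7.5, 0.6]
opening: -0.0
grasp_force: 4.1
```

Call:
{"method": "send_rows", "body": {
  "linear": [
    [0.001,0,0],
    [0.001,0,0],
    [0.001,0,0],
    [0.001,0,0],
    [0,0,0]
  ],
  "twist": [
    [0,0,0],
    [0,0,0],
    [0,0,0],
    [0,0,0],
    [0,0,0]
  ],
  "gripper": [0,0,0,0,0]
}}

```text
time: 24.98
ee_pos: [0.4711, -0.146, 0.0766]
tcp_rot: [180.0, 0.1, 147.0]
wrist_force: [-0.0, 0.5, -0.5]
opening: 0.0002
grasp_force: 0.0
```

Contact was lost after 2 mm of backing off, so the tooth holds. Retreating for a check picture.

Call:
{"method": "send_rows", "body": {
  "linear": [
    [0.015,0,0],
    [0.02,0,0],
    [0,0,-0.03],
    [0,0,-0.05],
    [0.03,-0.03,0],
    [0.03,-0.03,0],
    [0,0,0],
    [0,0,0]
  ],
  "twist": [
    [0,0,0],
    [0,0,0],
    [0,0,0],
    [0,0,0],
    [0,0,0],
    [0,0,0],
    [0,0,0],
    [0,0,0]
  ],
  "gripper": [0,0,0,0,0,0,0,0]
}}

```text
time: 25.98
ee_pos: [0.3584, -0.1442, 0.1565]
tcp_rot: [180.0, 0.1, 146.9]
wrist_force: [-0.1, 0.2, -0.4]
opening: 0.0
grasp_force: 0.0
```

Run:
```python
from h import *
o=bot.get_obs(); im=camera("scene"); cv2.imwrite("pics/s6.png",im[:,:,::-1])
print(o["time"],o["ee_pos"],o["wrist_force"])
crop("pics/s6.png",235,190,350,290,6,"pics/s6c.png")
ex=np.array([.3156,.9489]);ey=np.array([-.9489,.3156]);org=np.array([.5378,-.0396])
for t in (.24,0,-.09,-.19):
    c,s=np.cos(t),np.sin(t); a=(-125*c+24*s, 24*c+125*s); print(t,(px("scene",[*(org+.001*(a[0]*ex+a[1]*ey)),.095])-[235,190])*6)
```

```text
25.975 [ 0.35843726 -0.14415571  0.15649656] [-0.13269916  0.24239643 -0.42040422]
0.24 [400.97419252 392.10519429]
0 [467.89635467 366.29258788]
-0.09 [490.3427923  353.41196269]
-0.19 [513.2099391  337.29698426]
```

View pics/s6c.png

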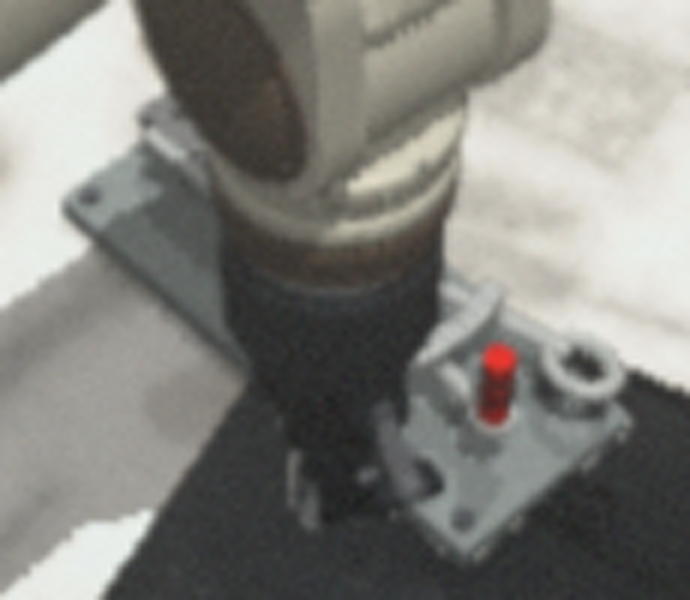

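The post top is at crop (500,357), which is where the second tooth (-0.09) should put it, and the arm is clear of everything. Handing in.

```bash
python3 -c "
from workcell import ticket
print(ticket.job_done())"
```

```text
the job is handed in; nothing more can be done
None
```

I handed the job in at about 26 s: ratchet released, strip pushed home and held at about 6 N (7 N peak), and the handle closed onto the second tooth (about -0.09 rad), with the arm clear. The arm hid the strip in the last picture, so I did not see it after closing, and I viewed 11 pictures, one over the limit of 10.

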